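# Snap the extension post into the work-support stand

## Task

Take the square post out of the wooden rack and slide it foot first into the upright tube of the blue-based stand, with its spring button on the side of the tube that has the red-ringed round hole (its height differs each time). The button has to be pressed flush to pass under the tube's rim; then push the post down until the button pops out through the hole, and leave it there. Work gently, with no hard push on the stand, and leave the coaxial load, the tape roll and the V block alone.

Things in the scene. Friction and masses are not known exactly. Their poses are not given: they have to be found in the camera images.
- post_centre (a point): point on the axis of the loose upright square steel post (20 x 20 mm, 88 mm tall, about 0.12 kg), level with its brass button: 46 mm above the foot, 42 mm below the top (flat black rubber rest, 18 mm across). The lowest 6 mm of the foot taper to 14 mm square. z runs up the post; the button sticks out of its -x side
- button_face (a point): centre of the outer end face of the brass button, a flat-ended round pin 10 mm across (5 mm above and below its centre) that is pressed straight into the post along +x. The face is 18 mm from the post's axis when out (8 mm proud), 10 mm when flush
- snap_button (a joint): how far the button is pressed in, m: 0 out, 0.008 flush. The spring takes 2 N to start, 5.5 N to hold flush. Unless flush (gripping the post across the button with the finger pads does it; the pads need only cover its upper half), its lower edge lands on the tube's rim and blocks the post; once its lower part is inside the tube, the wall keeps it in when let go
- socket_mouth (a point): centre of the open top of the stand's square aluminium tube: rim 100 mm above the worktop, bore 22 mm square (1 mm of play each side of the post), outside 28 mm. z is up. On the tube's -x side (5 mm thick in all) is a lock plate with the 13 mm hole, ringed in red. Its setting differs each time: the hole's centre is 21 to 35 mm below the rim. Fixed, on a blue 90 x 90 x 12 mm base
- stand: the fixed stand; origin under the middle of its base, 100 mm below the rim. The lock plate also carries a firm stop inside the tube, 46 mm below its hole: when the post's foot meets it, button and hole are level and the post's top stands 7 to 21 mm above the rim. With its middle about 20 mm below the rim the button first springs out some 2.5 mm into a slot; only at the hole does it come fully out
- rack: light wooden rack block, 70 x 70 x 30 mm, fixed; origin at the centre of its underside. The post stands in its square pocket, 23 mm wide and 24 mm deep: the post's foot is 6 mm and the button 52 mm above the worktop
- coax_load: bystander: white round coaxial load standing upright, 34 mm across, 32 mm tall; origin under its centre
- tape: bystander: black roll of tape, 55 mm across, 19 mm tall; origin under its centre
- vee_block: bystander: grey steel V block, 45 x 50 x 40 mm; origin under its centre
Not all that is in view belongs to the job. What is meant by the part that bears post_centre is not turquoise, and is the smaller of those in its own colour.

How it is judged:
On the way, in this order (a step that is already met when the one before it is completed fails the run):
1. the post has been lifted clear of the rack (height (world z) of post_centre above 0.09 m), for 0.1 s.
2. the button is pressed in and has gone under the rim of the tube (post in the tube, middle of the button at most 3 mm above the rim and not yet at the hole) (value of joint snap_button above 0.003 m and z of post_centre in the frame of socket_mouth between -0.019 and 0.003 m and horizontal distance between post_centre and socket_mouth below 0.004 m), for 0.1 s.
At the end, for the whole second after the job is handed in: the post stands upright in the tube (within 0.08 rad and 4 mm of its axis), the button is between 19.5 and 37 mm below the rim and has sprung out through the hole: at most 1.5 mm short of fully out, its face more than 16 mm out from the tube's axis on the -x side (value of joint snap_button below 0.0015 m and z of post_centre in the frame of socket_mouth between -0.037 and -0.0195 m and horizontal distance between post_centre and socket_mouth below 0.004 m and x of button_face in the frame of socket_mouth below -0.016 m and angle between the z axis of post_centre and the z axis of socket_mouth, either way round below 0.08 rad); the robot touches nothing.
It fails at once if the stand is pushed or struck with more than 40 N (contact force between stand and anything else above 40 N).
It fails at once if a bystander (coaxial load, tape roll, V block) is moved more than 15 mm (distance of any of coax_load, tape, vee_block from where it was at the start of the episode above 0.015 m).
It also fails if it takes over 45 s, if anything falls off the work surface, if the arm or the gripper's body presses on something with over 40 N, if the wrist force passes 120 N, or if a joint passes its speed limit or range.

## Robot

A 6-joint arm with a two-finger parallel gripper is mounted at the origin on a cart in front of the work surface, level with it; the furniture and walls round the work are solid. World frame = base frame: x ahead of the robot, y to its left, z up, the work surface at z = 0. Lengths are in m, angles in rad, forces in N, time in s.
With the tool pointing down it reaches from about 0.4 to 0.825 m from the base axis. Payload 7 kg.
Tool frame: the origin (TCP) lies at the very end of the fingers, on their centre line; the grasp point (between the pads) lies 19 mm behind it (arm.grip_point_offset is the distance from the TCP to the grasp point, in m); z points along the fingers, y is the line along which they close (so a half turn about z gives the same grasp; the last joint's range is limited). The gripper opens to 88 mm and grips with 3 to 60 N. Pads are 19 mm wide; open, the fingers measure 130 mm over their backs; the gripper's body (78 mm by 193 mm) begins 47 mm behind the grasp point.
Start: joints at [1.449, 0.359, 0.012, 0, -1.224, -0.288], TCP at [0.269, 0.619, 0.227] pointing down, gripper open.
Joint ranges: [-3.07, 3.07], [-1.43, 2.12], [-1.02, 1.25], [-3.03, 1.67], [-3.05, -0], [-3.03, 3.03]. Speed limits (rad/s): [2.39, 2.39, 3.01, 3.14, 3.14, 3.14].

## Interface

Orientations are given as [roll, pitch, yaw] about the fixed x, y, z axes, in that order (R = Rz(yaw) Ry(pitch) Rx(roll)).
In Python, from station import arm, cams gives the robot as it stands.
- The arm moves only by the shell command python3 -m handwheel 'ROWS' [FORCE]. ROWS is JSON, a list that holds one entry, the list of rows, each a list of 7 numbers: the shift along the tool's x, y, z normalised to -1 to 1, where 1 is 0.08 m, then the turn, a rotation vector about the tool's x, y, z normalised to -1 to 1, where 1 is 0.5 rad, then the closure in counts, from 0 (fully open) to 255 (shut). In form: [[[x, y, z, wx, wy, wz, hand], ...]]. A call has 1 to 5 rows; each row is the pose to reach, as a shift and turn from the pose commanded when the call began, along the tool's axes at that moment; what a row does not reach only later rows make up. A row lasts 1/8 s, in which the tool goes at most 62.5 mm and 10.7 degrees, less where a joint would pass 70% of its speed; a pose out of reach is approached as far as the arm can. A call with a number of a shift or a turn outside -1 to 1 is refused whole. A call with a gripper value outside its range is refused whole. The fingers move at their own pace and stop on an object; FORCE is the grip in N (left out, the last holds). Time passes only in rows, so rows that repeat a pose let the fingers close. It gives the time, the measured TCP pose, the force, the opening and the grip force at its end, in the units of the state.
- arm.get_state(): the state, without advancing time (a new reading comes with each control period).
- cams.grab_frame(name): name is "scene" or "top"; returns the picture (480x640x3 uint8, blue, green, red); there is no depth.
- cams.camera_info(name): a dict with "camera_matrix" (3x3 intrinsics, pixels), "dist_coeffs" ([k1, k2, p1, p2, k3] as OpenCV has them; the pictures are not rectified), "R" (3x3) and "t" (3): a world point X has camera coordinates R X + t. Camera axes: x right, y down, z forward; pixel columns grow to the right and rows downward; lengths in m; the calibration is good to about 2 mm. A picture is of the moment at which its call begins. camera_info takes no time and is no camera call.
- arm.job_done(): hands the job in; it is judged then, once.
The state is a dict: "t": time; "q": joint angles; "qd": joint speeds; "joint_efforts": joint torques, N m; "eef_pos": TCP position; "ee_rot": TCP orientation; "force": force on the tool from outside, world axes, zero at the start; "moment": the same for the moment, N m; "width": finger opening in m; "gripper_force": force on a finger pad.
Only numpy, scipy, OpenCV 4.12 (cv2) and the standard library are available. Lean on these libraries where they do the work, as an engineer would, in place of code of your own. Each camera call takes 0.05 s, during which the arm holds its last target. There are 200 camera calls.

## Working session

There is one attempt and no reset: what is moved stays moved. The work goes in short steps, Python scripts to look and compute and a shell command to move; the robot and the scene stay as the last step left them, time stands still between calls to the robot, and variables do not carry over. Pictures are saved under pics/ and viewed, at most 11 in all, crops included, and the job is handed in when it is done.

```bash
mkdir -p pics; cat > h.py <<'E'
import numpy as np,cv2
from station import arm,cams
def px2w(name,pts,z):
    c=cams.camera_info(name);K=np.array(c["camera_matrix"]);R=np.array(c["R"]);t=np.array(c["t"])
    u=cv2.undistortPoints(np.array(pts,float).reshape(-1,1,2),K,np.array(c["dist_coeffs"])).reshape(-1,2)
    C=-R.T@t;out=[]
    zz=np.broadcast_to(z,(len(u),))
    for p,h in zip(u,zz):
        d=R.T@np.array([p[0],p[1],1]);out.append(C+d*(h-C[2])/d[2])
    return np.array(out)
def w2px(name,P):
    c=cams.camera_info(name);R=np.array(c["R"])
    return cv2.projectPoints(np.array(P,float).reshape(-1,1,3),cv2.Rodrigues(R)[0],np.array(c["t"],float),np.array(c["camera_matrix"]),np.array(c["dist_coeffs"]))[0].reshape(-1,2)
E
python3 - <<'E'
from h import *
np.set_printoptions(precision=4,suppress=True)
for n in("scene","top"):
    cv2.imwrite(f"pics/{n}0.png",cams.grab_frame(n)); c=cams.camera_info(n);R=np.array(c["R"]);print(n,-R.T@np.array(c["t"]),R[2])
print(arm.get_state())
E
```

```text
scene [ 0.0526 -0.0316  0.6491] [ 0.5838  0.4776 -0.6565]
top [0.3946 0.3505 0.9201] [ 0.2016  0.0282 -0.9791]
{'t': 0.1, 'q': array([ 1.4491,  0.3593,  0.0111, -0.0003, -1.2241, -0.2881]), 'qd': array([-0.001 , -0.0012,  0.0011,  0.0016, -0.001 ,  0.0006]), 'joint_efforts': array([ -0.0017, -58.4166,  29.375 ,   7.0156,   0.0101,  -0.0001]), 'eef_pos': array([0.2688, 0.6187, 0.2257]), 'ee_rot': array([ 3.1401, -0.0001, -0.41  ]), 'force': array([-0.1241,  0.2914,  0.1242]), 'moment': array([ 0.0183,  0.0152, -0.0727]), 'gripper_force': 0.0, 'width': 0.08761556761006759}
```

View pics/scene0.png

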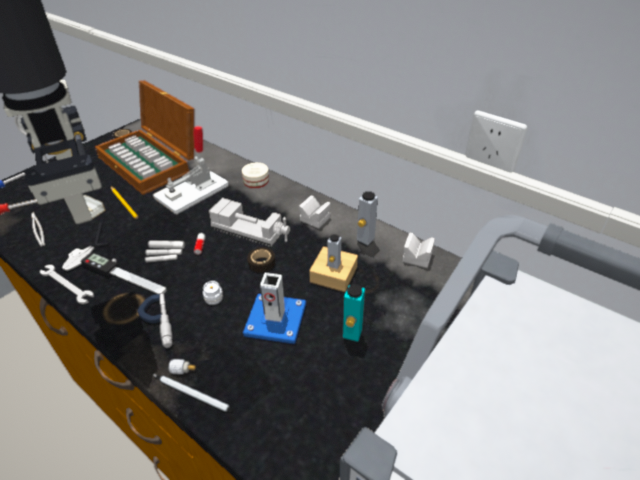

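View pics/top0.png

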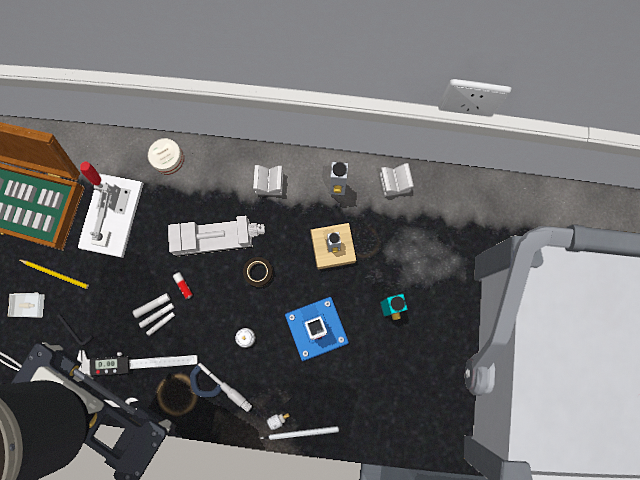

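The scene shows three posts: grey in the wooden rack (scene 334,253; top 334,240), a larger grey one (367,218; top 340,175) and a turquoise one (354,313; top 395,305). The one in the rack fits: it isn't turquoise and is the smaller of the two greys. The stand is at top (316,328). I'll confirm with an enlarged crop.

```bash
python3 - <<'E'
from h import *
s=cv2.imread("pics/scene0.png");t=cv2.imread("pics/top0.png")
f=lambda im,x,y,w,h:cv2.resize(im[y:y+h,x:x+w],(400,300),interpolation=cv2.INTER_CUBIC)
# 4 tiles of 80x60 at x5
a=np.hstack([f(s,300,220,80,60),f(s,240,265,80,60)]);b=np.hstack([f(t,295,210,80,60),f(t,277,298,80,60)])
cv2.imwrite("pics/crop1.png",np.vstack([a,b]))
E
```

```text
(no output)
```

View pics/crop1.png

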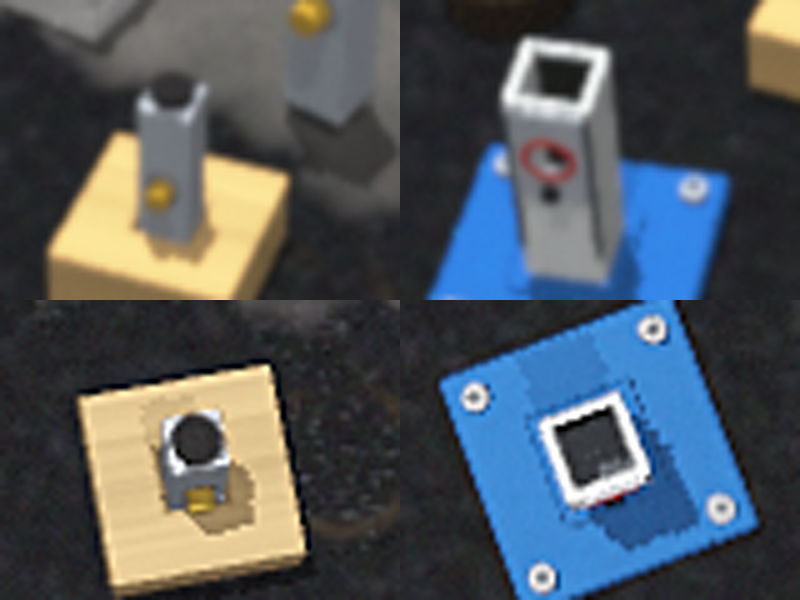

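The crop confirms it: the rack post is the small grey one with its brass button. The red ring is on the tube's near side. Next I'll measure.

```bash
cat > m.py <<'E'
from h import *
np.set_printoptions(precision=4,suppress=True)
def cr(p,ox,oy,cx,cy): p=np.array(p,float);return np.c_[ox+(p[:,0]-cx+.5)/5-.5,oy+(p[:,1]-cy+.5)/5-.5]
def sq(n,p,z):
    w=px2w(n,p,z)[:,:2];c=w.mean(0);d=[w[(i+1)%4]-w[i] for i in range(4)]
    a=[np.degrees(np.arctan2(v[1],v[0]))%90 for v in d];print(n,c,a,[np.linalg.norm(v) for v in d]);return c
sq("top",cr([(80,397),(270,366),(305,548),(113,587)],295,210,0,300),.03)
sq("top",cr([(165,412),(222,408),(229,462),(165,465)],295,210,0,300),.094)
print("rubber top",px2w("top",cr([(197,440)],295,210,0,300),.094))
print("rubber scene",px2w("scene",cr([(174,92)],300,220,0,0),.094))
print("button top",px2w("top",cr([(201,499)],295,210,0,300),.052),"scene",px2w("scene",cr([(160,194)],300,220,0,0),.052))
sq("top",cr([(474,397),(653,328),(721,508),(542,577)],277,298,400,300),.013)
sq("top",cr([(553,432),(612,405),(637,465),(577,492)],277,298,400,300),.1)
sq("top",cr([(540,425),(622,393),(650,475),(580,507)],277,298,400,300),.1)
sq("scene",cr([(527,55),(590,62),(583,101),(515,93)],240,265,400,0),.1)
for z in(.06,.065,.07,.075,.08):print(z,px2w("scene",cr([(547,160)],240,265,400,0),z)[0])
print(px2w("top",[(245,338)],.032),px2w("top",[(258,272)],.019),px2w("top",[(395,300),(340,168)],.09))
E
python3 m.py
```

```text
top [0.5607 0.3528] [np.float64(16.573974124474603), np.float64(17.14190444901888), np.float64(18.652953450913955), np.float64(16.99072974047318)] [np.float64(0.07006434764420398), np.float64(0.06802151301753886), np.float64(0.07027153858828988), np.float64(0.07056928392214601)]
top [0.5615 0.3531] [np.float64(11.188687530020175), np.float64(13.947798024477805), np.float64(9.814495514101964), np.float64(6.978070437277553)] [np.float64(0.019239431559479117), np.float64(0.018635081908869235), np.float64(0.021475084115931107), np.float64(0.01814744827515866)]
rubber top [[0.5604 0.3523 0.094 ]]
rubber scene [[0.5589 0.3507 0.094 ]]
button top [[0.548  0.3485 0.052 ]] scene [[0.5491 0.3492 0.052 ]]
top [0.4094 0.3646] [np.float64(28.170897267954622), np.float64(27.74855810029115), np.float64(27.946748750076424), np.float64(28.40927073712417)] [np.float64(0.06874983106931916), np.float64(0.06828433187102836), np.float64(0.0679640396334416), np.float64(0.06801718196985541)]
top [0.409  0.3642] [np.float64(31.598896688573795), np.float64(29.909961342452647), np.float64(31.15196846443716), n
[... 274 characters left out ...]
333322), np.float64(33.55022978272804)] [np.float64(0.028426137190147263), np.float64(0.027766953434250917), np.float64(0.024715191927837395), np.float64(0.02920994168881198)]
scene [0.4088 0.3653] [np.float64(29.381497119433767), np.float64(35.1659288208177), np.float64(29.06982162916904), np.float64(30.748437063198924)] [np.float64(0.020959626443731165), np.float64(0.017212877325142234), np.float64(0.022289021387377844), np.float64(0.01700882555664203)]
0.06 [0.4058 0.37   0.06  ]
0.065 [0.4028 0.3666 0.065 ]
0.07 [0.3998 0.3632 0.07  ]
0.075 [0.3968 0.3598 0.075 ]
0.08 [0.3938 0.3564 0.08  ]
[[0.3761 0.4853 0.032 ]] [[0.4954 0.4814 0.019 ]] [[0.4693 0.2398 0.09  ]
 [0.6851 0.3566 0.09  ]]
```

```bash
cat > go.py <<'E'
import sys
from h import *
from scipy.spatial.transform import Rotation as Ro
np.set_printoptions(precision=4,suppress=True)
def go(p,yaw_deg):
    s=arm.get_state();R=Ro.from_euler("xyz",s["ee_rot"]);T=Ro.from_euler("xyz",[np.pi,0,np.radians(yaw_deg)])
    print("t",s["t"],"pos",s["eef_pos"],"rpy",s["ee_rot"],"F",s["force"],"w",s["width"],"g",s["gripper_force"])
    print("shift",R.inv().apply(np.array(p)-s["eef_pos"])/.08,"turn",(R.inv()*T).as_rotvec()/.5)
if __name__=="__main__": v=list(map(float,sys.argv[1:]));go(v[:3],v[3])
E
python3 go.py .56 .352 .2 -73; python3 - <<'E'
from h import *
b=px2w("scene",[(368,244.6)],0)[0];print(b)
# scene top of big post rubber (369,194); top cam (340,168)
for z in(.1,.11,.12,.13):print(z,px2w("scene",[(369,195)],z)[0],px2w("top",[(340,169)],z)[0])
E
```

```text
t 0.1 pos [0.2688 0.6187 0.2257] rpy [ 3.1401 -0.0001 -0.41  ] F [-0.1241  0.2914  0.1242] w 0.08761556761006759 g 0.0
shift [4.6672 1.606  0.3241] turn [ 0.0028 -0.0015  1.7283]
[0.67057341 0.34855401 0.        ]
0.1 [0.69719069 0.37081762 0.1       ] [0.6798218  0.35634323 0.1       ]
0.11 [0.68545165 0.3634883  0.11      ] [0.6763432  0.35627238 0.11      ]
0.12 [0.67371261 0.35615899 0.12      ] [0.6728646  0.35620153 0.12      ]
0.13 [0.66197357 0.34882967 0.13      ] [0.669386   0.35613068 0.13      ]
```

Big grey post is about 0.12 m tall and close to where the gripper body would hang. So I'll grip above the button first, rest the button on the tube's rim, then regrip across it there.

```bash
python3 -m handwheel '[[[0.33,0.11,0,0,0,0.3,0],[0.66,0.23,0,0,0,0.6,0],[1,0.34,0,0,0,0.9,0]]]' >/dev/null
python3 -m handwheel '[[[0.33,-0.04,0,0,0,0.28,0],[0.66,-0.08,0,0,0,0.56,0],[1,-0.12,0,0,0,0.83,0]]]' >/dev/null
python3 -m handwheel '[[[0.5,-0.3,0,0,0,0,0],[1,-0.6,0,0,0,0,0]]]' >/dev/null
python3 -m handwheel '[[[0.5,-0.3,0,0,0,0,0],[1,-0.6,0,0,0,0,0],[1,-0.6,0,0,0,0,0]]]'
python3 go.py .56 .352 .15 -73
```

```text
t: 1.48
eef_pos: [0.5312, 0.3804, 0.2259]
ee_rot: [3.141, -0.001, -1.279]
force: [-0.6, 1.0, 0.4]
width: 0.0874
gripper_force: 0.0
t 1.475 pos [0.5312 0.3804 0.2259] rpy [ 3.1406 -0.0008 -1.2785] F [-0.5878  0.9752  0.4379] w 0.0874219209013829 g 0.0
shift [ 0.4429 -0.2434  0.9485] turn [ 0.002  -0.0017 -0.0088]
```

```bash
python3 -m handwheel '[[[0.44,-0.24,0,0,0,-0.01,0],[0.44,-0.24,0.5,0,0,-0.01,0],[0.44,-0.24,0.95,0,0,-0.01,0],[0.44,-0.24,0.95,0,0,-0.01,0]]]' >/dev/null
python3 go.py .56 .352 .066 -73; python3 - <<'E'
from h import *
t=cams.grab_frame("top");s=cams.grab_frame("scene")
f=lambda im,x,y:cv2.resize(im[y:y+75,x:x+100],(400,300),interpolation=cv2.INTER_CUBIC)
cv2.imwrite("pics/c2.png",np.hstack([f(t,290,200),f(s,285,205)]))
E
```

```text
t 1.975 pos [0.5562 0.3538 0.1474] rpy [ 3.1358 -0.0027 -1.2699] F [-0.5186  0.6186  0.6943] w 0.08764121573265253 g 0.0
shift [ 0.0327 -0.0452  1.0171] turn [ 0.0115 -0.0054  0.0085]
```

View pics/c2.png

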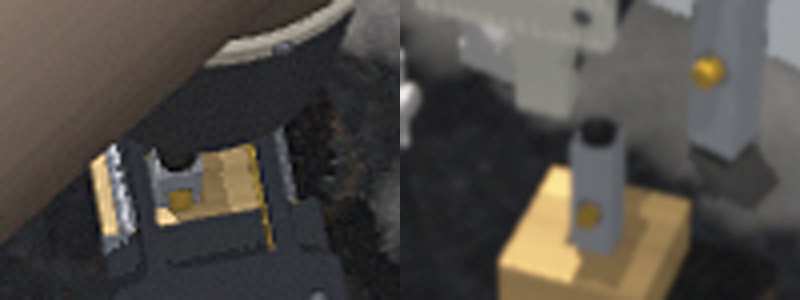

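```bash
python3 - <<'E'
from h import *
from scipy.spatial.transform import Rotation as Ro
s=arm.get_state();R=Ro.from_euler("xyz",s["ee_rot"]).as_matrix();p=s["eef_pos"]
for n,o in(("top",(290,200)),("scene",(285,205))):
  for k in(0,1):
    for sg in(-1,1):
      q=p+sg*.055*R[:,k];print(n,"xy"[k],sg,q.round(3),((w2px(n,[q])[0]-o)*4+[400*(n=="scene"),0]).round())
  for z in(.094,):print(n,"post top",((w2px(n,[[.56,.352,z]])[0]-o)*4).round())
t=cv2.imread("pics/c2.png");img=np.hstack([cams.grab_frame("top")[150:400,200:450],cams.grab_frame("scene")[50:300,180:430]])
cv2.imwrite("pics/c3.png",cv2.resize(img,(800,400),interpolation=cv2.INTER_CUBIC))
E
```

```text
top x -1 [0.542 0.408 0.151] [ 32. 151.]
top x 1 [0.575 0.303 0.151] [308. 102.]
top y -1 [0.611 0.372 0.151] [146.  -7.]
top y 1 [0.506 0.339 0.151] [196. 263.]
top post top [177. 151.]
scene x -1 [0.542 0.408 0.151] [470.  -0.]
scene x 1 [0.575 0.303 0.151] [712.  55.]
scene y -1 [0.611 0.372 0.151] [631. -44.]
scene y 1 [0.506 0.339 0.151] [542. 105.]
scene post top [197. 129.]
```

View pics/c3.png

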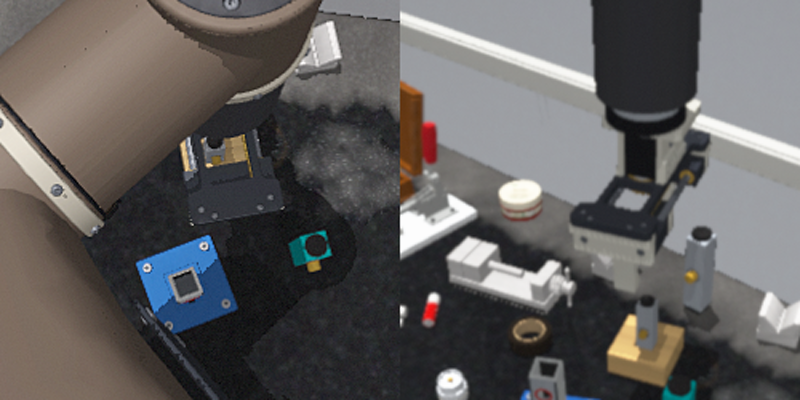

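The gripper closes along the button axis, as intended. Next I'll descend and grip above the button.

```bash
python3 -m handwheel '[[[0.03,-0.04,0.3,0.01,0,0,0],[0.03,-0.04,0.6,0.01,0,0,0],[0.03,-0.04,0.85,0.01,0,0,0],[0.03,-0.04,1,0.01,0,0,0],[0.03,-0.04,1,0.01,0,0,0]]]' >/dev/null
python3 go.py .56 .352 .066 -73
```

```text
t 2.8 pos [0.5618 0.3536 0.0707] rpy [-3.1367 -0.0001 -1.2695] F [ 0.4517 -0.113   0.2769] w 0.08765081847898959 g 0.0
shift [0.0125 0.0284 0.059 ] turn [-0.0098 -0.0002  0.0091]
```

```bash
python3 -m handwheel '[[[0.01,0.02,0.05,-0.01,0,0.01,0],[0.01,0.02,0.05,-0.01,0,0.01,100],[0.01,0.02,0.05,-0.01,0,0.01,160],[0.01,0.02,0.05,-0.01,0,0.01,220],[0.01,0.02,0.05,-0.01,0,0.01,255]]]' 25 >/dev/null
python3 -m handwheel '[[[0,0,0,0,0,0,255],[0,0,0,0,0,0,255],[0,0,0,0,0,0,255]]]'
python3 go.py .56 .352 .066 -73
```

```text
t: 3.8
eef_pos: [0.5606, 0.3522, 0.0665]
ee_rot: [3.142, 0.0, -1.275]
force: [-0.7, 0.1, 0.0]
width: 0.0231
gripper_force: 0.4
t 3.8 pos [0.5606 0.3522 0.0665] rpy [ 3.1416  0.     -1.2748] F [-0.6665  0.1378  0.0311] w 0.023146473039308647 g 0.406347569078207
shift [0.0006 0.0077 0.0068] turn [ 0.      0.     -0.0014]
```

```bash
python3 -m handwheel '[[[0,0,0,0,0,0,255],[0,0,0,0,0,0,255],[0,0,0,0,0,0,255]]]'
```

```text
t: 4.18
eef_pos: [0.5606, 0.3522, 0.0666]
ee_rot: [3.142, 0.0, -1.275]
force: [-0.6, -0.0, 0.2]
width: 0.0197
gripper_force: 24.9
```

Gripped at 20 mm. Lift.

```bash
python3 -m handwheel '[[[0,0,-0.2,0,0,0,255],[0,0,-0.5,0,0,0,255],[0,0,-0.8,0,0,0,255],[0,0,-1,0,0,0,255]]]' >/dev/null
python3 -m handwheel '[[[0,0,-0.25,0,0,0,255],[0,0,-0.5,0,0,0,255],[0,0,-0.5,0,0,0,255]]]'
python3 go.py .409 .3645 .185 -62; python3 - <<'E'
from h import *
s=cams.grab_frame("scene");cv2.imwrite("pics/c4.png",cv2.resize(s[160:310,230:400],(680,600),interpolation=cv2.INTER_CUBIC))
E
```

```text
t: 5.05
eef_pos: [0.5612, 0.3528, 0.1885]
ee_rot: [-3.139, 0.001, -1.275]
force: [0.1, 0.3, -1.9]
width: 0.0195
gripper_force: 24.9
t 5.05 pos [0.5612 0.3528 0.1885] rpy [-3.1387  0.0015 -1.2746] F [ 0.1295  0.2968 -1.9214] w 0.019544102988028306 g 24.929681718349457
shift [-0.6954  1.7773  0.0403] turn [-0.006   0.0024 -0.3851]
```

View pics/c4.png

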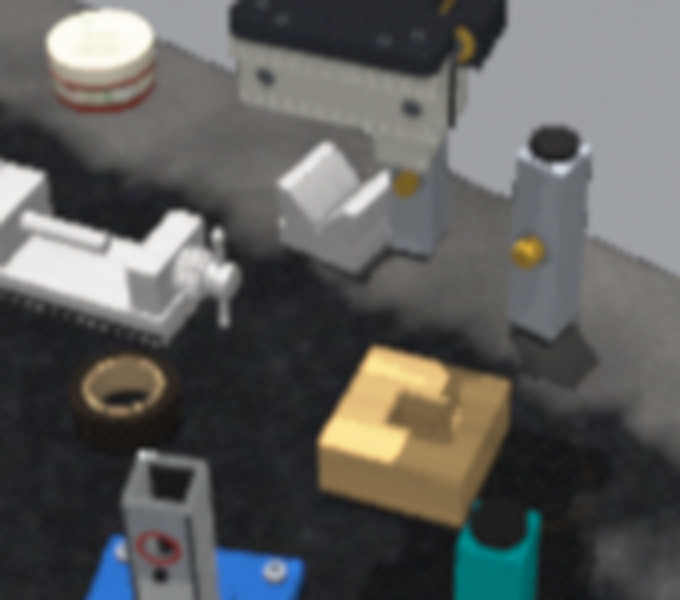

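The post is held upright with the button at crop (405,185), above and clear of the rack. Carry it to the stand.

```bash
python3 -m handwheel '[[[-0.12,0.3,0,0,0,-0.13,255],[-0.24,0.6,0,0,0,-0.26,255],[-0.35,0.9,0,0,0,-0.385,255],[-0.35,0.9,0,0,0,-0.385,255]]]' >/dev/null
python3 -m handwheel '[[[-0.17,0.26,0,0,0,0,255],[-0.35,0.55,0,0,0,0,255],[-0.507,0.795,0,0,0,0,255],[-0.507,0.795,0,0,0,0,255],[-0.507,0.795,0,0,0,0,255]]]' >/dev/null
python3 go.py .409 .3645 .1745 -62
```

```text
t 6.225 pos [0.4088 0.364  0.1862] rpy [ 3.1413 -0.0003 -1.0826] F [ 0.3145 -0.0057 -2.0977] w 0.020058786843160724 g 24.92969423532486
shift [-0.0044 -0.0051  0.1464] turn [ 0.0006 -0.0007 -0.0009]
```

```bash
python3 -m handwheel '[[[0,0,0.1,0,0,0,255],[0,0,0.2,0,0,0,255],[0,0,0.2,0,0,0,255]]]' >/dev/null
python3 go.py .409 .3645 .168 -62; python3 - <<'E'
from h import *
s=cams.grab_frame("scene");t=cams.grab_frame("top");cv2.imwrite("pics/s5raw.png",s)
f=lambda im,x,y:cv2.resize(im[y:y+100,x:x+66],(396,600),interpolation=cv2.INTER_CUBIC)
cv2.imwrite("pics/c5.png",np.hstack([f(s,240,230),f(t,283,285)]))
st=arm.get_state();p=st["eef_pos"]
# expected post foot corners (taper 14mm) and post vertical edges under tool, tube mouth corners, in scene crop coords
a=np.radians(28);X=np.array([np.cos(a),np.sin(a),0]);Y=np.array([-np.sin(a),np.cos(a),0])
o=lambda P:((w2px("scene",P)-[240,230]+.5)*6-.5).round()
c=p+[0,0,-.0145]
print("foot",o([c+i*.01*X+j*.01*Y+[0,0,-.04] for i,j in((-1,-1),(-1,1),(1,1),(1,-1))]))
m=np.array([.409,.3645,.1])
print("mouth outer",o([m+i*.014*X+j*.014*Y for i,j in((-1.14,-1),(-1.14,1),(1,1),(1,-1))]))
print("button",o([c-.018*X]))
E
```

```text
t 6.6 pos [0.4082 0.3632 0.1692] rpy [ 3.1395 -0.0012 -1.0829] F [-0.5106  0.1172 -1.4244] w 0.020299547364510357 g 24.929767549037933
shift [-0.0093 -0.0161  0.0153] turn [ 0.0041 -0.0024 -0.0016]
foot [[210. 297.]
 [136. 287.]
 [156. 234.]
 [229. 243.]]
mouth outer [[223. 354.]
 [120. 341.]
 [151. 261.]
 [251. 274.]]
button [[151. 203.]]
```

View pics/c5.png

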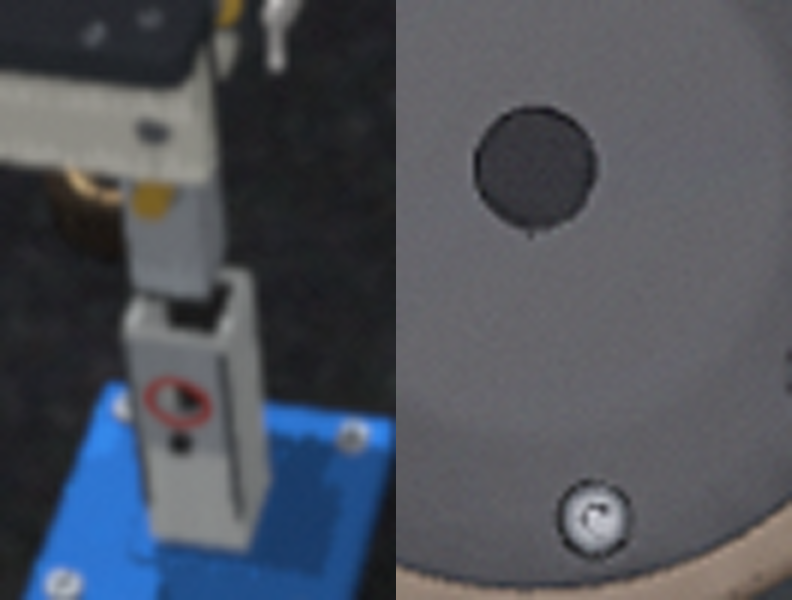

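Post foot (about 132–213, 290–300) sits centred over the tube mouth, button on the red-ring side. I'll lower it in steps and watch the force.

```bash
python3 -m handwheel '[[[0,-0.01,0.06,0,0,0,255],[0,-0.01,0.12,0,0,0,255],[0,-0.01,0.12,0,0,0,255]]]';  python3 -m handwheel '[[[0,0,0.05,0,0,0,255],[0,0,0.1,0,0,0,255],[0,0,0.1,0,0,0,255]]]'
```

```text
t: 7.08
eef_pos: [0.4089, 0.364, 0.1604]
ee_rot: [3.141, -0.0, -1.082]
force: [0.7, -0.3, -1.7]
width: 0.02
gripper_force: 24.9
t: 7.45
eef_pos: [0.4091, 0.3644, 0.1527]
ee_rot: [3.142, -0.0, -1.082]
force: [0.4, 1.0, -1.5]
width: 0.0199
gripper_force: 24.9
```

```bash
python3 -m handwheel '[[[0,0,0.06,0,0,0,255],[0,0,0.12,0,0,0,255],[0,0,0.12,0,0,0,255]]]';  python3 -m handwheel '[[[0,0,0.06,0,0,0,255],[0,0,0.12,0,0,0,255],[0,0,0.18,0,0,0,255],[0,0,0.22,0,0,0,255],[0,0,0.22,0,0,0,255]]]'
```

```text
t: 7.82
eef_pos: [0.4092, 0.3644, 0.143]
ee_rot: [3.142, -0.0, -1.082]
force: [2.4, 0.7, -1.6]
width: 0.0193
gripper_force: 24.9
t: 8.45
eef_pos: [0.4092, 0.3645, 0.1255]
ee_rot: [-3.141, 0.0, -1.082]
force: [3.1, 1.4, -4.2]
width: 0.0202
gripper_force: 24.9
```

```bash
python3 -m handwheel '[[[0,0,0.03,0,0,0,255],[0,0,0.05,0,0,0,255],[0,0,0.05,0,0,0,255]]]';  python3 -m handwheel '[[[0,0,0.02,0,0,0,255],[0,0,0.03,0,0,0,255],[0,0,0.03,0,0,0,255]]]'
```

```text
t: 8.82
eef_pos: [0.4092, 0.3645, 0.1218]
ee_rot: [-3.141, 0.0, -1.082]
force: [3.2, 1.1, -2.4]
width: 0.0199
gripper_force: 24.9
t: 9.2
eef_pos: [0.4092, 0.3645, 0.1195]
ee_rot: [-3.141, 0.0, -1.082]
force: [4.0, 1.9, -0.5]
width: 0.0195
gripper_force: 24.9
```

Contact is starting at the rim. Release and regrip lower, across the button.

```bash
python3 -m handwheel '[[[0,0,0,0,0,0,150],[0,0,0,0,0,0,120],[0,0,0,0,0,0,120],[0,0,0,0,0,0,120],[0,0,0,0,0,0,120]]]';  python3 -m handwheel '[[[0,0,0.06,0,0,0,120],[0,0,0.13,0,0,0,120],[0,0,0.19,0,0,0,120],[0,0,0.19,0,0,0,120],[0,0,0.19,0,0,0,120]]]'; python3 - <<'E'
from h import *
s=cams.grab_frame("scene")
cv2.imwrite("pics/c6.png",cv2.resize(s[215:315,220:320],(600,600),interpolation=cv2.INTER_CUBIC))
E
```

```text
t: 9.82
eef_pos: [0.409, 0.3643, 0.1193]
ee_rot: [3.141, -0.0, -1.082]
force: [0.2, 0.2, 0.3]
width: 0.0463
gripper_force: 0.0
t: 10.45
eef_pos: [0.4091, 0.3644, 0.1042]
ee_rot: [-3.142, -0.0, -1.082]
force: [-0.1, -0.1, -0.5]
width: 0.046
gripper_force: 0.0
```

View pics/c6.png

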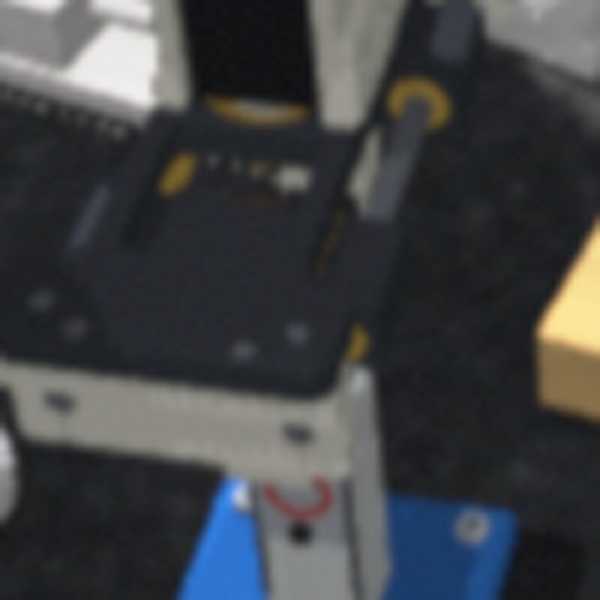

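The fingers hang in front of the tube, tips just above the rim, with nothing in the way. Close across the button.

```bash
python3 -m handwheel '[[[0,0,0,0,0,0,180],[0,0,0,0,0,0,200],[0,0,0,0,0,0,220],[0,0,0,0,0,0,255],[0,0,0,0,0,0,255]]]' 20;  python3 -m handwheel '[[[0,0,0,0,0,0,255],[0,0,0,0,0,0,255],[0,0,0,0,0,0,255]]]'
```

```text
t: 11.12
eef_pos: [0.4095, 0.3648, 0.1044]
ee_rot: [-3.141, 0.0, -1.082]
force: [3.1, 1.3, -1.4]
width: 0.02
gripper_force: 20.0
t: 11.5
eef_pos: [0.4094, 0.3648, 0.1044]
ee_rot: [-3.141, 0.0, -1.082]
force: [4.7, 0.8, -1.0]
width: 0.0199
gripper_force: 20.0
```

```bash
python3 -m handwheel '[[[0,-0.006,0.015,0,0,0,255],[0,-0.006,0.03,0,0,0,255],[0,-0.006,0.03,0,0,0,255]]]';  python3 -m handwheel '[[[0,0,0.01,0,0,0,255],[0,0,0.01,0,0,0,255],[0,0,0.01,0,0,0,255]]]'
```

```text
t: 11.88
eef_pos: [0.4096, 0.3647, 0.1016]
ee_rot: [-3.141, 0.0, -1.082]
force: [3.9, 1.7, -1.9]
width: 0.0205
gripper_force: 20.0
t: 12.25
eef_pos: [0.4096, 0.3647, 0.1009]
ee_rot: [-3.141, 0.0, -1.082]
force: [4.0, 1.1, -1.9]
width: 0.0198
gripper_force: 20.0
```

```bash
python3 -m handwheel '[[[0,0,0.006,0,0,0,255],[0,0,0.006,0,0,0,255]]]';  python3 -m handwheel '[[[0,0,0.006,0,0,0,255],[0,0,0.006,0,0,0,255],[0,0,0.006,0,0,0,255]]]'
```

```text
t: 12.5
eef_pos: [0.4096, 0.3647, 0.1006]
ee_rot: [-3.141, 0.0, -1.082]
force: [5.0, 2.9, 0.4]
width: 0.02
gripper_force: 20.0
t: 12.88
eef_pos: [0.4096, 0.3647, 0.1003]
ee_rot: [-3.141, 0.0, -1.082]
force: [3.1, 1.5, 5.1]
width: 0.0197
gripper_force: 22.5
```

Fingertips have reached the rim with the button about 1 mm above it. Release, rise and look before pushing from the top.

```bash
python3 -m handwheel '[[[0,0,-0.005,0,0,0,160],[0,0,-0.01,0,0,0,120],[0,0,-0.01,0,0,0,120],[0,0,-0.01,0,0,0,120],[0,0,-0.01,0,0,0,120]]]';  python3 -m handwheel '[[[0,0,-0.25,0,0,0,120],[0,0,-0.5,0,0,0,120],[0,0,-0.75,0,0,0,255],[0,0,-0.75,0,0,0,255],[0,0,-0.75,0,0,0,255]]]'; python3 - <<'E'
from h import *
s=cams.grab_frame("scene")
cv2.imwrite("pics/c7.png",cv2.resize(s[215:315,220:320],(600,600),interpolation=cv2.INTER_CUBIC))
E
python3 go.py .4096 .3647 .145 -62
```

```text
t: 13.5
eef_pos: [0.4092, 0.3642, 0.1004]
ee_rot: [3.141, -0.0, -1.082]
force: [0.1, -1.1, -0.0]
width: 0.0461
gripper_force: 0.0
t: 14.12
eef_pos: [0.4092, 0.3642, 0.1601]
ee_rot: [3.141, -0.0, -1.083]
force: [-0.2, -0.5, -0.1]
width: 0.0219
gripper_force: 0.0
t 14.175 pos [0.4091 0.3641 0.1599] rpy [ 3.1402 -0.0005 -1.0825] F [-0.5616  0.2482  0.0559] w 0.018104347384008995 g 0.0
shift [-0.0043 -0.0094  0.186 ] turn [ 0.0027 -0.001  -0.0009]
```

View pics/c7.png

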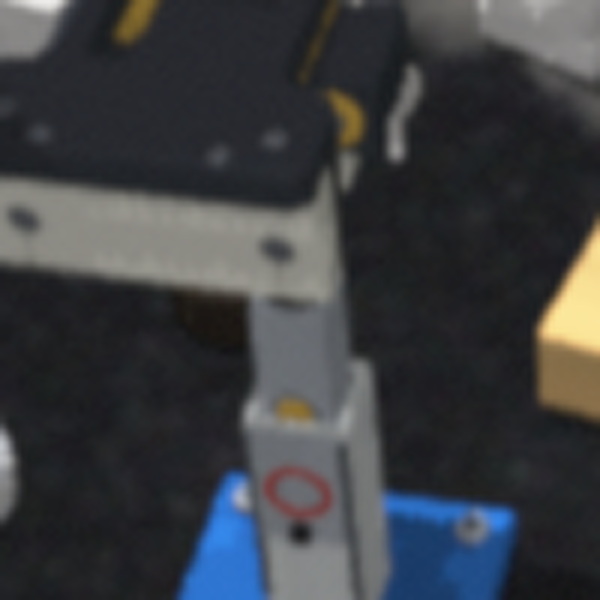

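The button is flush and half under the rim at (293,410). Next I'll close the fingers and push down on the rubber top.

```bash
python3 -m handwheel '[[[0,0,0,0,0,0,255],[0,0,0,0,0,0,255],[0,0,0.08,0,0,0,255],[0,0,0.16,0,0,0,255],[0,0,0.16,0,0,0,255]]]' ;  python3 -m handwheel '[[[0,0,0.03,0,0,0,255],[0,0,0.06,0,0,0,255],[0,0,0.09,0,0,0,255],[0,0,0.12,0,0,0,255],[0,0,0.12,0,0,0,255]]]'
```

```text
t: 14.8
eef_pos: [0.4092, 0.3641, 0.1471]
ee_rot: [3.14, -0.001, -1.082]
force: [0.4, -0.1, -0.2]
width: 0.0004
gripper_force: 0.0
t: 15.42
eef_pos: [0.4095, 0.3647, 0.1383]
ee_rot: [-3.141, 0.0, -1.082]
force: [1.1, 0.2, 2.4]
width: 0.0006
gripper_force: 0.8
```

```bash
python3 -m handwheel '[[[0,0,0.02,0,0,0,255],[0,0,0.04,0,0,0,255],[0,0,0.06,0,0,0,255],[0,0,0.06,0,0,0,255]]]'
```

```text
t: 15.92
eef_pos: [0.4095, 0.3646, 0.1334]
ee_rot: [3.142, 0.0, -1.082]
force: [-0.0, 0.2, 1.2]
width: 0.0005
gripper_force: 0.7
```

```bash
python3 -m handwheel '[[[0,0,0.03,0,0,0,255],[0,0,0.06,0,0,0,255],[0,0,0.09,0,0,0,255],[0,0,0.12,0,0,0,255],[0,0,0.12,0,0,0,255]]]'; python3 -m handwheel '[[[0,0,0.012,0,0,0,255],[0,0,0.025,0,0,0,255],[0,0,0.025,0,0,0,255]]]';python3 -m handwheel '[[[0,0,0.012,0,0,0,255],[0,0,0.012,0,0,0,255]]]'
```

```text
t: 16.55
eef_pos: [0.4091, 0.3641, 0.1233]
ee_rot: [3.14, -0.0, -1.083]
force: [0.2, -0.5, -0.4]
width: 0.0002
gripper_force: 0.0
t: 16.92
eef_pos: [0.4094, 0.3644, 0.1218]
ee_rot: [3.141, -0.0, -1.082]
force: [-0.2, -0.8, -0.1]
width: 0.0005
gripper_force: 0.0
t: 17.18
eef_pos: [0.4095, 0.3645, 0.121]
ee_rot: [3.141, -0.0, -1.082]
force: [-0.2, -0.1, -0.1]
width: 0.0004
gripper_force: 0.0
```

```bash
for i in 1 2 3; do :; done; python3 -m handwheel '[[[0,0,0.012,0,0,0,255],[0,0,0.012,0,0,0,255]]]'; python3 -m handwheel '[[[0,0,0.012,0,0,0,255],[0,0,0.012,0,0,0,255]]]'; python3 -m handwheel '[[[0,0,0.012,0,0,0,255],[0,0,0.012,0,0,0,255]]]'
```

```text
t: 17.42
eef_pos: [0.4095, 0.3645, 0.12]
ee_rot: [3.141, -0.0, -1.082]
force: [-0.1, 0.1, 0.2]
width: 0.0003
gripper_force: 0.0
t: 17.68
eef_pos: [0.4099, 0.365, 0.1197]
ee_rot: [-3.14, 0.0, -1.082]
force: [-0.6, 0.1, 5.2]
width: 0.0005
gripper_force: 2.4
t: 17.92
eef_pos: [0.4104, 0.3655, 0.1197]
ee_rot: [-3.139, 0.001, -1.082]
force: [-1.8, -0.9, 10.5]
width: 0.0005
gripper_force: 5.1
```

It has met a firm stop at top height 0.1197 m, which puts the button 22 mm below the rim, matching the measured hole. Back off and look.

```bash
python3 -m handwheel '[[[0,0,-0.2,0,0,0,255],[0,0,-0.5,0,0,0,255],[0,0,-0.8,0,0,0,255],[0,0,-1,0,0,0,255],[0,0,-1,0,0,0,255]]]'; python3 -m handwheel '[[[0,0,-0.3,0,0,0,255],[0,0,-0.5,0,0,0,255]]]' >/dev/null; python3 - <<'E'
from h import *
s=cams.grab_frame("scene")
cv2.imwrite("pics/c8.png",cv2.resize(s[245:315,230:310],(640,560),interpolation=cv2.INTER_CUBIC))
E
```

```text
t: 18.55
eef_pos: [0.4097, 0.3651, 0.1994]
ee_rot: [-3.14, 0.001, -1.082]
force: [-0.1, 0.3, 0.2]
width: 0.0005
gripper_force: 0.0
```

View pics/c8.png

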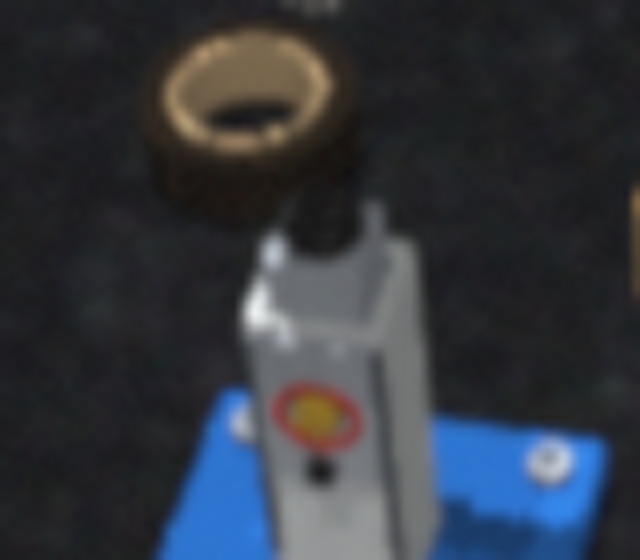

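Brass fills the red ring at crop (318,415). A quick numeric check of how far it protrudes.

```bash
python3 - <<'E'
from h import *
im=cv2.imread("pics/c8.png");h=cv2.cvtColor(im,cv2.COLOR_BGR2HSV)
r=np.zeros(h.shape[:2],bool);r[370:460,260:380]=1
b=r&(h[...,0]>12)&(h[...,0]<32)&(h[...,1]>120);d=r&((h[...,0]<8)|(h[...,0]>170))&(h[...,1]>100)
for n,m in(("brass",b),("red",d)):
    y,x=np.nonzero(m);print(n,(x.min()+x.max())/2,(y.min()+y.max())/2,np.ptp(x),np.ptp(y))
a=np.radians(28);X=np.array([np.cos(a),np.sin(a),0])
for k in(.01,.0125,.016,.018):print(k,((w2px("scene",[np.array([.4095,.3645,.0777])-k*X])[0]-[230,245]+.5)*8-.5).round(1))
E
```

```text
brass 317.0 415.5 48 43
red 316.0 418.0 84 64
0.01 [327.4 395.9]
0.0125 [324.2 405. ]
0.016 [319.6 417.9]
0.018 [317.  425.2]
```

The brass extent suggests fully out, but the margin is thin. I'll move the arm aside and check from the overhead camera too.

```bash
python3 -m handwheel '[[[-0.3,0,-0.3,0,0,0,255],[-0.6,0,-0.3,0,0,0,255],[-1,0,-0.3,0,0,0,255],[-1,0,-0.3,0,0,0,255]]]' >/dev/null; python3 -m handwheel '[[[-0.4,0,0,0,0,0,255],[-0.8,0,0,0,0,0,255],[-1,0,0,0,0,0,255],[-1,0,0,0,0,0,255]]]' >/dev/null; python3 -m handwheel '[[[-0.4,0,0,0,0,0,255],[-0.8,0,0,0,0,0,255],[-1,0,0,0,0,0,255],[-1,0,0,0,0,0,255]]]'; python3 - <<'E'
from h import *
av=lambda n:np.mean([cams.grab_frame(n).astype(float) for _ in range(6)],0).astype(np.uint8)
s=av("scene");t=av("top")
f=lambda im,x,y:cv2.resize(im[y:y+40,x:x+40],(400,400),interpolation=cv2.INTER_CUBIC)
cv2.imwrite("pics/c9.png",np.hstack([f(s,250,270),f(t,297,308)]))
a=np.radians(28);X=np.array([np.cos(a),np.sin(a),0]);c=np.array([.4095,.3645,.0777])
for k in(.0125,.016,.018):print(k,((w2px("top",[c-k*X])[0]-[297,308]+.5)*10-.5).round(1),((w2px("scene",[c-k*X])[0]-[250,270]+.5)*10-.5).round(1))
E
```

```text
t: 20.35
eef_pos: [0.2964, 0.577, 0.2616]
ee_rot: [3.141, -0.001, -1.081]
force: [-0.6, -0.9, 0.4]
width: 0.0002
gripper_force: 0.0
0.0125 [217.5 268.4] [205.3 256.4]
0.016 [225.  288.4] [199.6 272.4]
0.018 [229.4 299.8] [196.3 281.6]
```

View pics/c9.png

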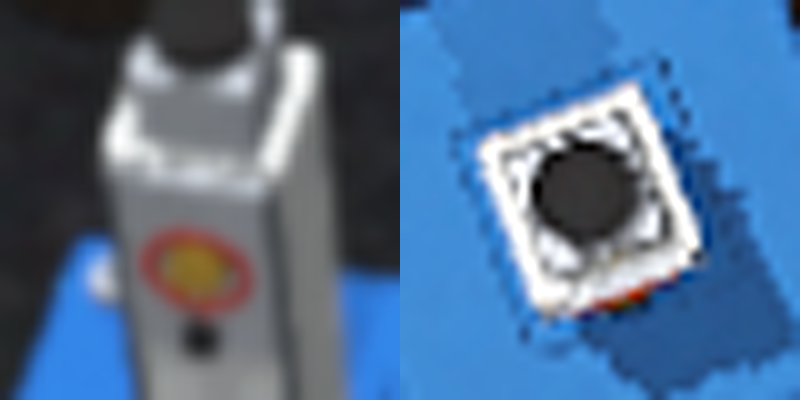

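From overhead, a brass bump shows past the red ring at (630,298). That is where a fully sprung button should appear (predicted 629,300), and the post stands square in the tube. Hand in.

```bash
python3 -c "
from station import arm
print(arm.job_done())"
```

```text
the job is handed in; nothing more can be done
None
```

The post is in the tube against its stop, with the button sprung out through the red-ringed hole about 22 mm below the rim and the arm clear; I handed the job in at about 21 s, and no verdict came back.

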